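Fit the tofu press with the plate that matches its pins

ROBOT

A 6-joint arm with a two-finger parallel gripper is mounted at the origin on a cart in front of the work surface, level with it; the furniture and walls round the work are solid. World frame = base frame: x ahead of the robot, y to its left, z up, the work surface at z = 0. Lengths are in m, angles in rad, forces in N, time in s.
With the tool pointing down it reaches from about 0.375 to 0.975 m from the base axis. Payload 3.8 kg.
Tool frame: the origin (TCP) lies midway between the tips of the shut fingers; the grasp point (between the pads) lies 19 mm behind it; z points along the fingers, y is the line along which they close (so a half turn about z gives the same grasp; the last joint's range is limited). The gripper opens to 85 mm and grips with 20 to 120 N. Pads are 22 mm wide; open, the fingers measure 114 mm over their backs; the gripper's body (76 mm by 85 mm) begins 54 mm behind the grasp point. The pads swing forward as they close: fully open they stand 13 mm farther back than shut.
Start: joints at [1.22, 0.264, 1.604, -0, 1.274, -0.037], TCP at [0.208, 0.642, 0.231] pointing down, gripper open.
Joint ranges: [-2.63, 2.63], [-0.94, 2.18], [0.31, 2.57], [-1.31, 4.45], [0, 2.66], [-2.55, 2.55]. Speed limits (rad/s): [2.57, 2.57, 3.14, 3.14, 3.14, 3.14].

INTERFACE

Orientations are given as a 3x3 rotation matrix whose columns are the frame's x, y, z axes.
In Python, from workcell import get_state, camera, finish_job, masks_of gives the robot as it stands.
- The arm moves only by the tool arm_command, never from a script. Its argument "commands" is a list of rows, each an object with "hand": the opening, from 0 (shut) to 1 (fully open); "dp": the shift along the tool's x, y, z in cm, a list of three; "yaw": the turn about the tool's z in rad. In form: [{"hand": hand, "dp": [x, y, z], "yaw": yaw}, ...]. A call has 1 to 8 rows; each row shifts and turns the commanded pose from where the row before left it, along the tool's axes as they then stand; what a row does not reach is not made up. A row lasts 1/8 s, in which the tool goes at most 62.5 mm and 10.7 degrees, less where a joint would pass 70% of its speed; a pose out of reach is approached as far as the arm can. A call is refused whole if a number of a shift passes 6.25 or a number of a turn 0.188, either way. A call with a gripper value outside its range is refused whole. The fingers move at their own pace and stop on an object; the grip force is fixed at half the most. Time passes only in rows, so rows that do not move let the fingers close. It gives the time, the measured TCP pose, the force, the opening and the grip force at its end, in the units of the state.
- get_state(): the state, without advancing time (a new reading comes with each control period).
- camera(name): name is "scene" or "top" or "wrist"; returns a dict with "pixels" (400x640x3 uint8, blue, green, red), "z_map" (400x640 float32, m along the optical axis (not along the pixel's ray), 0 where there is no reading), "vertical_fov" (degrees; the focal length in pixels is half the picture's height over the tangent of half this angle, whatever the lens; pixels are square), "cx", "cy" (the principal point, pixels), "extrinsics" (4x4, takes a point from camera to world coordinates); the wrist camera has in their place "tool_from_camera" (4x4, takes a point from camera to tool coordinates, whose origin is the TCP and whose axes are the flange's). Camera axes: x right, y up, looking along -z (the intrinsics and any distortion apply to the point x, -y, -z); pixel columns grow to the right and rows downward; lengths in m; the calibration is good to about 2 mm. The wrist camera is an equidistant fisheye: a pixel r from the principal point sees the ray r / f radians off the axis. A picture is of the moment at which its call begins: read the wrist's pose just before it.
- finish_job(): hands the job in; it is judged then, once.
Trained networks look in the newest picture that a camera, given by its name, has taken for a name from the list of things; names that differ only in an ending like _2 or _b are one class to them, and where a whole thing is asked for, a point or a joint stands for the part that bears it (a point fixed in the world has none). Each returns a list of dicts, best first, with "conf" (0 to 1); they miss things now and then, are a little off and sometimes report something else, mostly with a low value. They report only what shows in the picture. A call takes as long as a camera call.
- masks_of(camera, name): "mask" (400x640 bool, what is visible of it) and "bbox" ([left, top, right, bottom] in pixels, round what is visible of it).
The state is a dict: "time_s": time; "q": joint angles; "dq": joint speeds; "tau": joint torques, N m; "tcp_pos": TCP position; "ee_rot": TCP orientation; "contact_force": force on the tool from outside, world axes, zero at the start; "ft_torque": the same for the moment, N m; "width": finger opening in m; "finger_force": force on a finger pad.
Only numpy, scipy, OpenCV 4.12 (cv2) and the standard library are available. Lean on these libraries where they do the work, as an engineer would, in place of code of your own. Each camera call takes 0.05 s, during which the arm holds its last target. There are 200 camera calls.

TASK

Get the tofu press ready: of the three metal pressing plates, find the one whose two holes match the spacing of the press's two upright pins (try them on if you are not sure), and lower it gently by its wooden grip, without dropping it, until both pins stand through its holes and it lies flat on the press, fully down. Let go of it, and leave the other two plates lying flat on the worktop, off the press. Do not push or tip the creamer, the sugar bowl or the tin.

Things in the scene. Friction and masses are not known exactly. Their poses are not given: they have to be found in the camera images.
- press: tofu press base, fixed to the worktop: low green block 200 (its x) x 100 (its y) mm on rubber feet, with a pouring lip at its -x end, flat deck 26 mm above the worktop. Origin: centre of its footprint at worktop height; z up. Both pins stand on its deck on its x axis (y = 0).
- pin_fixed: steel guide pin of the press, 12 mm across, standing 30 mm above the deck, narrowing to the tip over the last 7 mm; always at x = -52 mm of the press. Rigid. Origin: centre of its foot, on the deck.
- pin_set: second steel guide pin, same shape, rigid; it stands in one of three sockets of the press, at x = +32, +52 or +72 mm, so 84, 104 or 124 mm from the fixed pin; it differs from run to run and decides which plate fits. The two empty sockets are closed with flat grey plugs. Origin: centre of its foot, on the deck.
- plate_a: metal plate 170 (x) x 70 (y) x 8 mm, 0.2-0.45 kg; two 17 mm through holes at x = +-42 mm, y = 0 (84 mm apart; fits either way round). Wooden grip bar at its middle: 56 mm along x, 18 mm wide, 26 to 50 mm above the underside, on two thin posts. The three plates look alike but for hole spacing (84, 104, 124). Origin: centre of the underside, z up. Starts flat on the worktop.
- plate_b: metal plate 170 (x) x 70 (y) x 8 mm, 0.2-0.45 kg; two 17 mm through holes at x = +-52 mm, y = 0 (104 mm apart; fits either way round). Wooden grip bar at its middle: 56 mm along x, 18 mm wide, 26 to 50 mm above the underside, on two thin posts. The three plates look alike but for hole spacing (84, 104, 124). Origin: centre of the underside, z up. Starts flat on the worktop.
- plate_c: metal plate 170 (x) x 70 (y) x 8 mm, 0.2-0.45 kg; two 17 mm through holes at x = +-62 mm, y = 0 (124 mm apart; fits either way round). Wooden grip bar at its middle: 56 mm along x, 18 mm wide, 26 to 50 mm above the underside, on two thin posts. The three plates look alike but for hole spacing (84, 104, 124). Origin: centre of the underside, z up. Starts flat on the worktop.
- seat_a (a point): point on the press deck, 26 mm above the worktop and midway between the pins when they are 84 mm apart; the origin of plate_a comes here when that plate is fitted (it only can be when the pins stand 84 mm apart)
- seat_b (a point): point on the press deck, 26 mm above the worktop and midway between the pins when they are 104 mm apart; the origin of plate_b comes here when that plate is fitted (it only can be when the pins stand 104 mm apart)
- seat_c (a point): point on the press deck, 26 mm above the worktop and midway between the pins when they are 124 mm apart; the origin of plate_c comes here when that plate is fitted (it only can be when the pins stand 124 mm apart)
- creamer: bystander: small cream-coloured glazed jug, 77 x 118 x 82 mm high; origin at the centre of its underside
- sugar_bowl: bystander: small cream-coloured glazed sugar bowl with lid, 102 x 77 x 88 mm high; origin at the centre of its underside
- tin_1: bystander: teal food tin, 58 mm across, 72 mm high; origin at the centre of its underside

How it is judged:
At the end, for the whole second after the job is handed in: The plate that matches the pins sits on the press, both pins through: origin within 5 mm of its seat point (horizontally) and 2.5 mm in height, tilt under 0.04 rad, long axis within 0.08 rad of the press, at rest; the other two lie flat on the worktop (within 6 mm, 0.06 rad), at rest (((horizontal distance between plate_a and seat_a below 0.005 m and z of plate_a in the frame of seat_a between -0.0025 and 0.0025 m and angle between plate_a's own z axis and vertical below 0.04 rad and angle between the x axis of plate_a and the x axis of press, either way round below 0.08 rad and horizontal distance between pin_fixed and pin_set between 0.08 and 0.088 m and linear speed of each of plate_a, plate_b, plate_c below 0.02 m/s and height (world z) of each of plate_b, plate_c below 0.006 m and angle between each of plate_b, plate_c's own z axis and vertical below 0.06 rad) or (horizontal distance between plate_b and seat_b below 0.005 m and z of plate_b in the frame of seat_b between -0.0025 and 0.0025 m and angle between plate_b's own z axis and vertical below 0.04 rad and angle between the x axis of plate_b and the x axis of press, either way round below 0.08 rad and horizontal distance between pin_fixed and pin_set between 0.1 and 0.108 m and linear speed of each of plate_b, plate_a, plate_c below 0.02 m/s and height (world z) of each of plate_a, plate_c below 0.006 m and angle between each of plate_a, plate_c's own z axis and vertical below 0.06 rad) or (horizontal distance between plate_c and seat_c below 0.005 m and z of plate_c in the frame of seat_c between -0.0025 and 0.0025 m and angle between plate_c's own z axis and vertical below 0.04 rad and angle between the x axis of plate_c and the x axis of press, either way round below 0.08 rad and horizontal distance between pin_fixed and pin_set between 0.12 and 0.128 m and linear speed of each of plate_c, plate_a, plate_b below 0.02 m/s and height (world z) of each of plate_a, plate_b below 0.006 m and angle between each of plate_a, plate_b's own z axis and vertical below 0.06 rad))); the robot touches nothing.
It fails at once if a plate is dropped (falls faster than 0.5 m/s out of the fingers) ((linear speed of plate_a above 0.5 m/s and contact force between the fingers and plate_a below 0.2 N) or (linear speed of plate_b above 0.5 m/s and contact force between the fingers and plate_b below 0.2 N) or (linear speed of plate_c above 0.5 m/s and contact force between the fingers and plate_c below 0.2 N)).
It fails at once if the creamer, sugar bowl or tin is pushed more than 20 mm or tipped over 0.3 rad (distance of any of creamer, sugar_bowl, tin_1 from where it was at the start of the episode above 0.02 m or angle between any of creamer, sugar_bowl, tin_1's own z axis and vertical above 0.3 rad).
It also fails if it takes over 72 s, if anything falls off the work surface, if the arm or the gripper's body presses on something with over 40 N, if the wrist force passes 120 N, or if a joint passes its speed limit or range.

## Working session

There is one attempt and no reset: what is moved stays moved. The work goes in short steps, Python scripts to look and compute and a tool call to move; the robot and the scene stay as the last step left them, time stands still between calls to the robot, and variables do not carry over. Pictures are saved under pics/ and viewed, at most 10 in all, crops included, and the job is handed in when it is done.

Besides the shell and the picture viewer there is one more tool, called as name([rows], argument=value, ...), one row to a line, values as JSON. arm_command: Moves the arm, as the interface text tells. Its arguments: {"type":"object","properties":{"commands":{"type":"array","items":{"type":"object","properties":{"hand":{"type":"number"},"dp":{"type":"array","items":{"type":"number"}},"yaw":{"type":"number"}}}}},"required":["commands"]}

```bash
mkdir -p pics
cat > h.py <<'E'
import numpy as np, cv2
from workcell import get_state, camera, finish_job, masks_of
def cloud(c, T=None):
    h,w=c["z_map"].shape; f=h/2/np.tan(np.radians(c["vertical_fov"])/2)
    u,v=np.meshgrid(np.arange(w),np.arange(h)); z=c["z_map"]
    P=np.stack([(u-c["cx"])/f*z,-(v-c["cy"])/f*z,-z],-1)
    E=c["extrinsics"]; P=P@E[:3,:3].T+E[:3,3]; P[z==0]=np.nan
    return P
E
python3 - <<'E'
from h import *
for n in ["scene","top"]:
    c=camera(n); cv2.imwrite(f"pics/{n}0.png",c["pixels"]); P=cloud(c)
    print(n,c["vertical_fov"],c["extrinsics"].round(3).tolist())
    for o in ["press","plate_a","pin_fixed","creamer","sugar_bowl","tin_1"]:
        for m in masks_of(n,o)[:4]:
            q=P[m["mask"]]; q=q[~np.isnan(q[:,0])]
            if len(q): print(o,round(m["conf"],2),m["bbox"],np.median(q,0).round(3),np.percentile(q,98,axis=0).round(3),np.percentile(q,2,axis=0).round(3))
print(get_state()["ee_rot"].round(3).tolist())
E
```

```text
scene 43.17217050307935 [[0.832, 0.351, -0.429, -0.014], [-0.554, 0.505, -0.662, -0.907], [-0.015, 0.789, 0.614, 0.855], [0.0, 0.0, 0.0, 1.0]]
press 0.97 [318.8, 235.8, 415.0, 286.9] [ 0.521 -0.239  0.025] [ 0.624 -0.172  0.028] [ 0.432 -0.294  0.011]
plate_a 0.86 [214.2, 147.3, 275.7, 182.4] [0.489 0.323 0.007] [0.574 0.381 0.049] [ 0.409  0.293 -0.003]
plate_a 0.6 [231.9, 169.2, 295.6, 204.8] [0.479 0.191 0.007] [0.565 0.241 0.049] [ 0.399  0.155 -0.003]
creamer 0.77 [351.3, 296.6, 402.4, 348.9] [ 0.43  -0.4    0.045] [ 0.46  -0.357  0.076] [ 0.386 -0.459 -0.001]
sugar_bowl 0.57 [341.6, 163.1, 369.9, 193.3] [0.692 0.019 0.059] [0.735 0.065 0.078] [ 0.664 -0.002  0.005]
sugar_bowl 0.51 [407.3, 268.3, 437.6, 315.5] [ 0.551 -0.398  0.059] [ 0.588 -0.363  0.072] [ 0.533 -0.417  0.001]
tin_1 0.63 [405.5, 269.9, 436.3, 313.0] [ 0.55  -0.399  0.059] [ 0.586 -0.364  0.072] [ 0.533 -0.417  0.002]
top 48.83615148494472 [[-0.019, 0.99, -0.141, 0.361], [-1.0, -0.019, 0.005, -0.042], [0.002, 0.141, 0.99, 1.425], [0.0, 0.0, 0.0, 1.0]]
press 0.86 [354.1, 181.3, 397.4, 248.2] [ 0.53  -0.226  0.025
[... 265 characters left out ...]
75 [191.4, 201.6, 211.0, 255.0] [0.491 0.326 0.008] [0.573 0.365 0.052] [0.412 0.297 0.002]
creamer 0.87 [420.3, 235.0, 448.9, 263.7] [ 0.424 -0.414  0.018] [ 0.458 -0.361  0.076] [ 0.387 -0.441 -0.   ]
sugar_bowl 0.66 [277.0, 149.2, 303.5, 178.3] [0.7   0.036 0.067] [0.75  0.073 0.082] [ 0.666  0.002 -0.002]
sugar_bowl 0.29 [189.7, 199.2, 212.9, 254.5] [0.49  0.327 0.008] [0.574 0.365 0.052] [0.412 0.297 0.002]
sugar_bowl 0.22 [351.8, 179.5, 395.5, 248.8] [ 0.531 -0.226  0.025] [ 0.629 -0.169  0.032] [ 0.433 -0.288 -0.   ]
tin_1 0.86 [413.0, 193.4, 435.2, 214.5] [ 0.558 -0.38   0.067] [ 0.585 -0.359  0.074] [ 0.533 -0.41   0.008]
[[-0.951, 0.309, 0.0], [0.309, 0.951, 0.0], [0.0, 0.0, -1.0]]
```

Run:
```python
import cv2
a=cv2.imread("pics/top0.png")[140:275,175:455]
cv2.imwrite("pics/topc.png",cv2.resize(a,None,fx=2.85,fy=2.85,interpolation=cv2.INTER_CUBIC))
a=cv2.imread("pics/scene0.png")[135:360,200:450]
cv2.imwrite("pics/scenec.png",cv2.resize(a,None,fx=2.6,fy=2.6,interpolation=cv2.INTER_CUBIC))
```

```text
(no output)
```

View pics/topc.png

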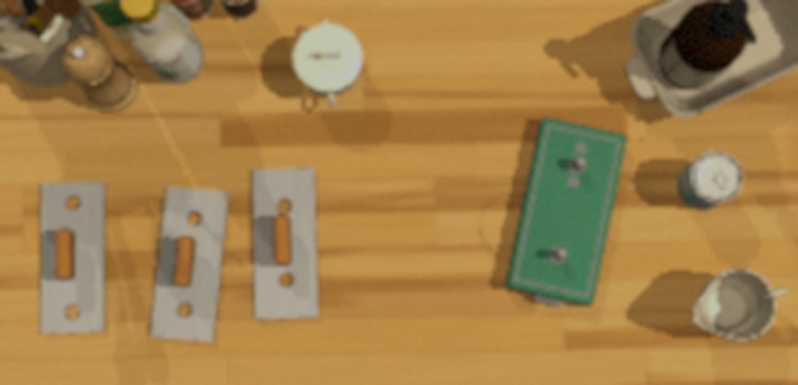

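View pics/scenec.png

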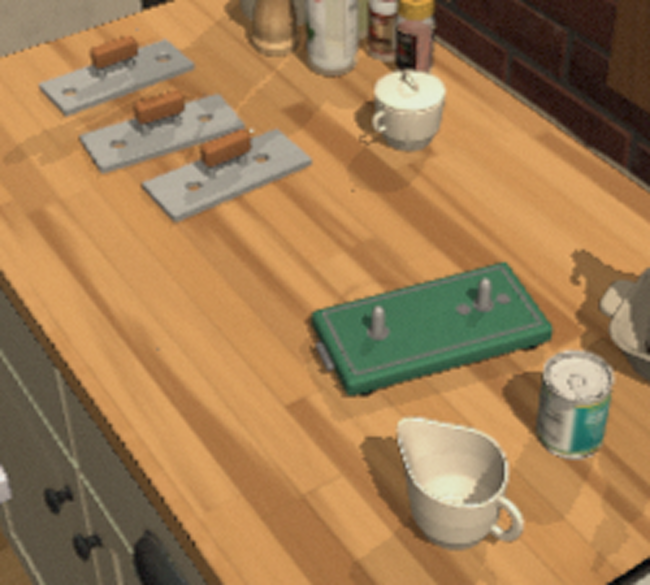

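The matching plate is the middle one. The pin stands in the middle socket, with plugs visible on both sides of it, and the middle plate's holes at crop (194,218) and (184,310) give a spacing between the other two plates'. I'll measure plate and press next.

Run:
```python
from h import *
def rect(q):
    (c,s,a)=cv2.minAreaRect((q[:,:2]*1000).astype(np.float32)); 
    if s[0]<s[1]: a-=90; s=s[::-1]
    return np.round(c,1),np.round(s,1),round((a+90)%180-90,2)
for n in ["top","scene"]:
    c=camera(n); P=cloud(c); ok=~np.isnan(P[...,0])
    I=lambda x0,x1,y0,y1,z0,z1: P[ok&(P[...,0]>x0)&(P[...,0]<x1)&(P[...,1]>y0)&(P[...,1]<y1)&(P[...,2]>z0)&(P[...,2]<z1)]
    for m in masks_of(n,"plate_b")[:3]:
        q=P[m["mask"]]; q=q[~np.isnan(q[:,0])]
        b=q[(q[:,2]>.004)&(q[:,2]<.013)]; g=q[q[:,2]>.044]
        print(n,"plate",rect(b),"grip",rect(g),np.median(g[:,2]).round(4))
    d=I(.38,.68,-.34,-.12,.02,.03); print("deck",rect(d),np.median(d[:,2]))
    t=I(.42,.64,-.30,-.15,.040,.07)
    for x0,x1 in((.42,.53),(.53,.64)):
        k=t[(t[:,0]>x0)&(t[:,0]<x1)]; print("pin",len(k),k.mean(0) if len(k) else 0)
```

```text
top plate (array([491.9, 331.1]), array([169.5,  68.4]), 2.95) grip (array([491. , 329.7]), array([53.8, 17.2]), 1.65) 0.0492
top plate (array([503.9,  91.2]), array([169.3,  69.5]), 0.99) grip (array([503.2,  90.8]), array([51.6, 17.2]), 2.91) 0.0491
top plate (array([ 540. , -376.2]), array([40.6,  8.9]), 60.71) grip (array([ 560.1, -386.2]), array([56.3, 54.6]), -42.55) 0.068
deck (array([ 566.8, -239.2]), array([277.6, 113.9]), -18.96) 0.025404458268849517
pin 13 [ 0.48251791 -0.21538689  0.05181124]
pin 12 [ 0.58183501 -0.24012585  0.0525836 ]
scene plate (array([482.7, 197.5]), array([172. ,  75.7]), -5.7) grip (array([504.1, 158.1]), array([129.5,  46. ]), -59.35) 0.0475
scene plate (array([493.2, 326.4]), array([171.2,  77.1]), 0.33) grip (array([491.1, 326.3]), array([49.1, 20.1]), -1.59) 0.0474
scene plate (array([ 506.2, -265.6]), array([207.5,  72.2]), -36.84) grip (array([ 534.9, -228.1]), array([112.6,   6.5]), -13.62) 0.0538
deck (array([ 567.4, -240.4]), array([276. , 119.7]), -19.15) 0.02493329950242662
pin 30 [ 0.48211742 -0.21945643  0.04931233]
pin 31 [ 0.58305185 -0.24393026  0.04835946]
```

arm_command([
  {"hand":1,"dp":[-4.4,-3.7,0],"yaw":0},
  {"hand":1,"dp":[-4.4,-3.7,0],"yaw":0},
  {"hand":1,"dp":[-4.4,-3.7,0],"yaw":0},
  {"hand":1,"dp":[-4.4,-3.7,0],"yaw":0},
  {"hand":1,"dp":[-4.4,-3.7,0],"yaw":0},
  {"hand":1,"dp":[-4.4,-3.7,0],"yaw":0},
  {"hand":1,"dp":[-4.4,-3.7,0],"yaw":0},
  {"hand":1,"dp":[-4.4,-3.7,0],"yaw":0},
])

```text
time_s: 1.9
tcp_pos: [0.4526, 0.2502, 0.2317]
ee_rot: [[-0.951, 0.309, 0.001], [0.309, 0.951, 0.001], [-0.001, 0.001, -1.0]]
contact_force: [-0.1, 0.2, -0.0]
width: 0.0853
finger_force: 0.0
```

arm_command([
  {"hand":1,"dp":[-4.5,-4.1,1],"yaw":0},
  {"hand":1,"dp":[0,0,3],"yaw":-0.1},
  {"hand":1,"dp":[0,0,3],"yaw":-0.1},
  {"hand":1,"dp":[0,0,0],"yaw":0},
  {"hand":1,"dp":[0,0,0],"yaw":0},
])

```text
time_s: 2.52
tcp_pos: [0.4825, 0.1993, 0.1623]
ee_rot: [[-0.993, 0.115, 0.001], [0.115, 0.993, 0.0], [-0.001, 0.001, -1.0]]
contact_force: [0.7, 1.1, 0.7]
width: 0.0857
finger_force: 0.0
```

```bash
cat >> h.py <<'E'
def wcloud(c,s):
    h,w=c["z_map"].shape; f=h/2/np.tan(np.radians(c["vertical_fov"])/2)
    u,v=np.meshgrid(np.arange(w),np.arange(h)); z=c["z_map"]
    x=u-c["cx"]; y=v-c["cy"]; r=np.hypot(x,y)+1e-9; t=np.tan(np.minimum(r/f,1.5))
    P=np.stack([x/r*t*z,-y/r*t*z,-z],-1); E=c["tool_from_camera"]
    P=P@E[:3,:3].T+E[:3,3]; P=P@s["ee_rot"].T+s["tcp_pos"]; P[z==0]=np.nan
    return P
def rect(q):
    (c,s,a)=cv2.minAreaRect((q[:,:2]*1000).astype(np.float32)); 
    if s[0]<s[1]: a-=90; s=s[::-1]
    return np.round(c,1),np.round(s,1),round((a+90)%180-90,2)
E
python3 - <<'E'
from h import *
s=get_state(); c=camera("wrist"); P=wcloud(c,s); cv2.imwrite("pics/w1.png",c["pixels"])
print(s["tcp_pos"].round(4),s["ee_rot"].round(3).tolist(),c["tool_from_camera"].round(3).tolist(),c["vertical_fov"])
for m in masks_of("wrist","plate_b")[:4]:
    q=P[m["mask"]]; q=q[~np.isnan(q[:,0])]
    b=q[(q[:,2]>.003)&(q[:,2]<.013)]; g=q[(q[:,2]>.044)&(q[:,2]<.056)]
    print(m["conf"],m["bbox"],rect(b) if len(b)>9 else 0,rect(g) if len(g)>9 else 0)
E
```

```text
[0.4825 0.1993 0.1623] [[-0.993, 0.115, 0.001], [0.115, 0.993, 0.0], [-0.001, 0.001, -1.0]] [[-0.0, 0.952, 0.307, 0.08], [1.0, 0.0, -0.001, 0.0], [-0.001, 0.307, -0.952, -0.143], [0.0, 0.0, 0.0, 1.0]] 65.70646984690485
0.95 [183.8, 132.2, 271.4, 278.8] (array([505.2,  91.1]), array([170.7,  71.5]), 1.25) (array([504.7,  91.7]), array([55.1, 17.9]), 0.97)
0.88 [283.5, 95.9, 362.6, 259.8] (array([483.2, 198.7]), array([171. ,  70.5]), -5.63) (array([482.9, 199.1]), array([55.5, 18. ]), -5.99)
0.61 [412.0, 93.9, 477.0, 255.0] (array([493.6, 331.2]), array([171.3,  71.8]), 1.04) (array([492.6, 330.2]), array([54.7, 17.1]), 1.56)
```

View pics/w1.png

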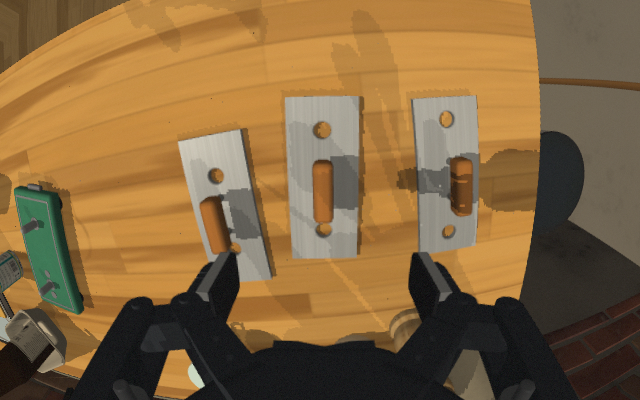

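The wrist view shows the middle plate centred (grip at 322,192), and depth gives (0.483, 0.199) at -5.9°. I'll descend and grip it.

arm_command([
  {"hand":1,"dp":[0,0,4],"yaw":-0.014},
  {"hand":1,"dp":[0,0,4],"yaw":0},
  {"hand":1,"dp":[0,0,3.3],"yaw":0},
  {"hand":1,"dp":[0,0,2],"yaw":0},
  {"hand":1,"dp":[0,0,1],"yaw":0},
  {"hand":0,"dp":[0,0,0],"yaw":0},
  {"hand":0,"dp":[0,0,0],"yaw":0},
  {"hand":0,"dp":[0,0,0],"yaw":0},
])

```text
time_s: 3.62
tcp_pos: [0.483, 0.1993, 0.0195]
ee_rot: [[-0.995, 0.1, 0.002], [0.1, 0.995, 0.001], [-0.002, 0.001, -1.0]]
contact_force: [-0.2, 0.2, -0.2]
width: 0.0322
finger_force: 0.0
```

arm_command([
  {"hand":0,"dp":[0,0,0],"yaw":0},
  {"hand":0,"dp":[0,0,0],"yaw":0},
  {"hand":0,"dp":[0,0,0],"yaw":0},
])

```text
time_s: 4.0
tcp_pos: [0.4828, 0.1992, 0.0193]
ee_rot: [[-0.995, 0.1, 0.002], [0.1, 0.995, 0.0], [-0.002, 0.001, -1.0]]
contact_force: [-0.7, -1.1, 5.2]
width: 0.0169
finger_force: 60.7
```

arm_command([
  {"hand":0,"dp":[0,0,-1],"yaw":0},
  {"hand":0,"dp":[0,0,-3],"yaw":0},
  {"hand":0,"dp":[0,0,-4],"yaw":0},
  {"hand":0,"dp":[0,-1,-3],"yaw":0},
  {"hand":0,"dp":[0,-2.6,-1],"yaw":0},
  {"hand":0,"dp":[-1,-4,0],"yaw":0},
  {"hand":0,"dp":[-1,-4,0],"yaw":0},
  {"hand":0,"dp":[-1,-4,0],"yaw":0},
])

```text
time_s: 5.0
tcp_pos: [0.4954, 0.0396, 0.1379]
ee_rot: [[-0.995, 0.099, -0.001], [0.099, 0.995, -0.0], [0.001, -0.0, -1.0]]
contact_force: [0.0, 1.0, -3.5]
width: 0.0168
finger_force: 59.4
```

arm_command([
  {"hand":0,"dp":[-1,-4,0],"yaw":0},
  {"hand":0,"dp":[0,-4,0],"yaw":0},
  {"hand":0,"dp":[0,-2,0],"yaw":0},
  {"hand":0,"dp":[0,-1,0],"yaw":0.07},
  {"hand":0,"dp":[0,0,0],"yaw":0.065},
  {"hand":0,"dp":[0,0,0],"yaw":0},
  {"hand":0,"dp":[0,0,0],"yaw":0},
])

```text
time_s: 5.88
tcp_pos: [0.4947, -0.0695, 0.1379]
ee_rot: [[-0.973, 0.231, -0.001], [0.231, 0.973, 0.0], [0.001, -0.0, -1.0]]
contact_force: [-0.7, 0.4, -3.6]
width: 0.0175
finger_force: 59.4
```

Run:
```python
from h import *
s=get_state(); c=camera("wrist"); P=wcloud(c,s); cv2.imwrite("pics/w2.png",c["pixels"])
print(s["tcp_pos"].round(4),s["ee_rot"].round(3).tolist(),s["width"],s["contact_force"])
ok=~np.isnan(P[...,0])
I=lambda x0,x1,y0,y1,z0,z1: P[ok&(P[...,0]>x0)&(P[...,0]<x1)&(P[...,1]>y0)&(P[...,1]<y1)&(P[...,2]>z0)&(P[...,2]<z1)]
d=I(.41,.65,-.31,-.15,.02,.031); print("deck",rect(d),np.median(d[:,2]))
t=I(.42,.64,-.30,-.15,.036,.065)
for x0,x1 in((.42,.53),(.53,.64)):
    k=t[(t[:,0]>x0)&(t[:,0]<x1)]; print("pin",len(k),k.mean(0),rect(k),k[:,2].max())
for m in masks_of("wrist","plate_b")[:4]:
    q=P[m["mask"]]; q=q[~np.isnan(q[:,0])]; q=q[(q[:,2]>.06)]
    if len(q)<50: continue
    z=np.median(q[:,2]); b=q[abs(q[:,2]-z)<.01]; print(m["conf"],m["bbox"],z,rect(b)); print("tilt",np.linalg.lstsq(np.c_[b[:,:2],np.ones(len(b))],b[:,2],rcond=None)[0])
```

```text
[ 0.4947 -0.0695  0.1379] [[-0.973, 0.231, -0.001], [0.231, 0.973, 0.0], [0.001, -0.0, -1.0]] 0.017508395504176703 [-0.70906487  0.38919159 -3.60190321]
deck (array([ 532.7, -227.1]), array([201. , 100.3]), -13.46) 0.026654875155244707
pin 230 [ 0.48287424 -0.21291545  0.04845789] (array([ 483.9, -214.5]), array([11.3, 10.3]), 0.46) 0.05789864401015736
pin 11 [ 0.5794134  -0.24134897  0.03834366] (array([ 579.5, -241.3]), array([6.1, 1.7]), 88.56) 0.04215013949462425
0.64 [252.7, 89.5, 396.7, 343.9] 0.12778900093064346 (array([490.7, -68.4]), array([160.6,  70.8]), -13.5)
tilt [-0.00157154  0.00095382  0.12837457]
```

View pics/w2.png

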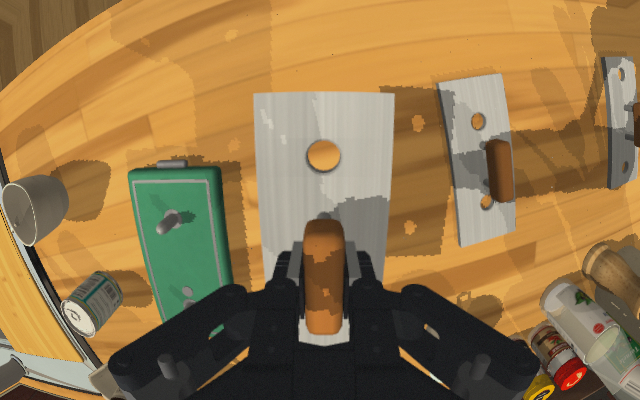

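The press is at (0.5325, -0.2275) with yaw -13.5°. The held plate is level and aligned with it, so I'll move to hover above the pins.

arm_command([
  {"hand":0,"dp":[-0.5,-1,0],"yaw":0},
  {"hand":0,"dp":[-1.2,-2.5,0],"yaw":0},
  {"hand":0,"dp":[-1.8,-3.5,0],"yaw":0},
  {"hand":0,"dp":[-1.8,-3.5,0],"yaw":0},
  {"hand":0,"dp":[-1.2,-2.5,1],"yaw":0},
  {"hand":0,"dp":[-0.8,-1.5,1.5],"yaw":0},
  {"hand":0,"dp":[0,0,1.5],"yaw":0},
  {"hand":0,"dp":[0,0,1],"yaw":0},
])

```text
time_s: 6.98
tcp_pos: [0.5312, -0.2264, 0.0862]
ee_rot: [[-0.973, 0.232, -0.003], [0.232, 0.973, 0.002], [0.003, 0.001, -1.0]]
contact_force: [0.2, -0.1, -2.6]
width: 0.0171
finger_force: 59.5
```

arm_command([
  {"hand":0,"dp":[0,0,0.3],"yaw":0},
  {"hand":0,"dp":[0,0,0],"yaw":0},
  {"hand":0,"dp":[0,0,0],"yaw":0},
])

```text
time_s: 7.35
tcp_pos: [0.5331, -0.2275, 0.086]
ee_rot: [[-0.973, 0.232, 0.001], [0.232, 0.973, -0.001], [-0.001, -0.0, -1.0]]
contact_force: [0.1, -0.0, -2.8]
width: 0.017
finger_force: 59.4
```

Run:
```python
from h import *
s=get_state(); c=camera("wrist"); P=wcloud(c,s)
print(s["tcp_pos"].round(4),s["ee_rot"].round(3).tolist(),s["contact_force"])
a=c["pixels"][60:360,160:480]; A=cv2.resize(a,None,fx=1.7,fy=1.7,interpolation=cv2.INTER_CUBIC)
k=camera("top"); b=k["pixels"][160:265,340:420]; B=cv2.resize(b,None,fx=3,fy=4.857,interpolation=cv2.INTER_CUBIC)
B=cv2.resize(B,(250,A.shape[0])); cv2.imwrite("pics/w3.png",np.hstack([A,B]))
T=cloud(k); ok=~np.isnan(T[...,0])
for n,P in(("w",P),("t",T)):
    q=P.reshape(-1,3); q=q[~np.isnan(q[:,0])]
    q=q[(abs(q[:,0]-.53)<.12)&(abs(q[:,1]+.228)<.08)]
    b=q[(q[:,2]>.062)&(q[:,2]<.085)]; print(n,len(b),rect(b),np.median(b[:,2]))
    d=q[(q[:,2]>.02)&(q[:,2]<.032)]; print("deck",len(d),rect(d))
    t=q[(q[:,2]>.036)&(q[:,2]<.059)]; print("pin",len(t),t.mean(0) if len(t) else 0)
```

```text
[ 0.5331 -0.2275  0.086 ] [[-0.973, 0.232, 0.001], [0.232, 0.973, -0.001], [-0.001, -0.0, -1.0]] [ 0.07065218 -0.01822961 -2.81288067]
w 20538 (array([ 529.1, -226.4]), array([160.5,  70.9]), -13.35) 0.07559347185861279
deck 4464 (array([ 513.8, -223.4]), array([167.8, 101. ]), -13.75)
pin 343 [ 0.48336215 -0.2158831   0.05379586]
t 203 (array([ 497.8, -227.7]), array([59.5, 44.5]), 67.55) 0.07405144071833236
deck 116 (array([ 544.2, -212.9]), array([175.3,  81.1]), 26.12)
pin 7 [ 0.48498381 -0.21591425  0.05076614]
```

View pics/w3.png

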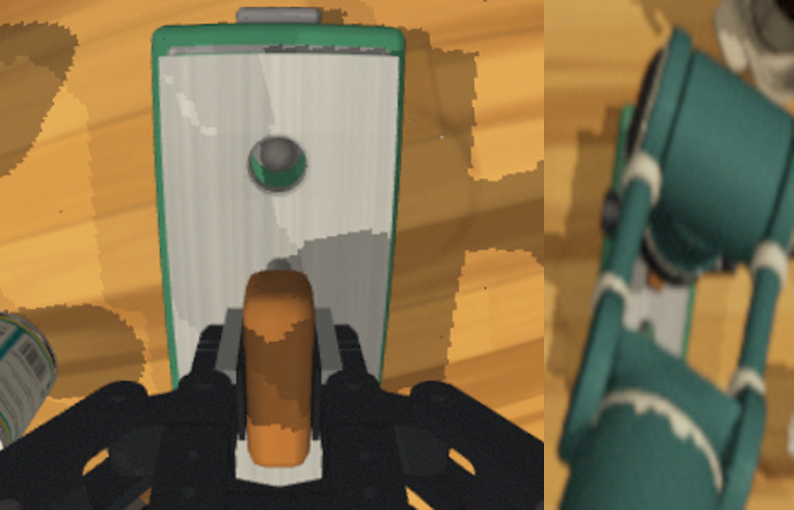

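Both holes line up sideways: the pin tip is at (278,153) and the hole centre at (277,165). I'll compute the metric offset of the near pin from the hole.

Run:
```python
from h import *
s=get_state(); c=camera("wrist"); P=wcloud(c,s); R=s["ee_rot"]; p0=s["tcp_pos"]
z=P[...,2]; pl=(abs(z-.0756)<.006)
h=np.zeros(pl.shape,np.uint8); h[130:180,295:350]=(~pl)[130:180,295:350]
n,l,st,ce=cv2.connectedComponentsWithStats(h); i=1+np.argmax(st[1:,4]); print(st[i],ce[i])
m=(l==i).astype(np.uint8); rim=(cv2.dilate(m,np.ones((3,3)))>0)&(m==0)&pl
loc=lambda q:(q-p0)@R
r=loc(P[rim]); (cc,rad)=cv2.minEnclosingCircle((r[:,:2]*1000).astype(np.float32)); print("hole tool mm",cc,rad,r.mean(0)*1000)
t=P[(m>0)&(z>.047)&(z<.06)]; tt=loc(t)*1000; top=tt[tt[:,2]<tt[:,2].min()+1.5]
print("pin", len(tt),tt.mean(0),rect(tt/1000),"tip",len(top),top.mean(0),t[:,2].max())
```

```text
[308 141  32  30 770] [323.46753247 155.34675325]
hole tool mm (51.344295501708984, 0.18469396233558655) 9.202592849731445 [51.49916515  0.18655391 12.5689363 ]
pin 327 [ 5.10126742e+01 -8.76472399e-03  3.16952229e+01] (array([50.3,  0. ]), array([11.9, 11. ]), -78.49) tip 50 [50.12515846  0.1213413  28.78375749] 0.05817812477588637
```

arm_command([
  {"hand":0,"dp":[-0.1,0,0.4],"yaw":0},
  {"hand":0,"dp":[0,0,0.4],"yaw":0},
  {"hand":0,"dp":[0,0,0.4],"yaw":0},
  {"hand":0,"dp":[0,0,0.4],"yaw":0},
  {"hand":0,"dp":[0,0,0.4],"yaw":0},
  {"hand":0,"dp":[0,0,0],"yaw":0},
])

```text
time_s: 8.25
tcp_pos: [0.5331, -0.2278, 0.0647]
ee_rot: [[-0.973, 0.233, -0.001], [0.233, 0.973, 0.0], [0.001, 0.0, -1.0]]
contact_force: [0.1, -0.2, -3.1]
width: 0.0168
finger_force: 59.5
```

arm_command([
  {"hand":0,"dp":[0,0,0.4],"yaw":0},
  {"hand":0,"dp":[0,0,0.4],"yaw":0},
  {"hand":0,"dp":[0,0,0.4],"yaw":0},
  {"hand":0,"dp":[0,0,0.4],"yaw":0},
  {"hand":0,"dp":[0,0,0.15],"yaw":0},
  {"hand":0,"dp":[0,0,0.1],"yaw":0},
  {"hand":0,"dp":[0,0,0],"yaw":0},
])

```text
time_s: 9.12
tcp_pos: [0.5335, -0.228, 0.0468]
ee_rot: [[-0.973, 0.233, 0.0], [0.233, 0.973, -0.0], [-0.0, -0.0, -1.0]]
contact_force: [0.1, 0.4, -4.4]
width: 0.0172
finger_force: 59.5
```

arm_command([
  {"hand":0,"dp":[0,0,0.1],"yaw":0},
  {"hand":0,"dp":[0,0,0.07],"yaw":0},
  {"hand":0,"dp":[0,0,0.03],"yaw":0},
  {"hand":0,"dp":[0,0,0],"yaw":0},
])

```text
time_s: 9.62
tcp_pos: [0.5336, -0.228, 0.0453]
ee_rot: [[-0.973, 0.233, 0.0], [0.233, 0.973, -0.0], [-0.0, -0.0, -1.0]]
contact_force: [-2.1, 1.3, 2.8]
width: 0.0168
finger_force: 60.2
```

The plate is resting on the deck: the vertical force reversed at the expected height. I'll release and retreat.

arm_command([
  {"hand":0.4,"dp":[0,0,0],"yaw":0},
  {"hand":0.7,"dp":[0,0,0],"yaw":0},
  {"hand":0.7,"dp":[0,0,0],"yaw":0},
  {"hand":0.7,"dp":[0,0,0],"yaw":0},
  {"hand":0.7,"dp":[0,0,-1],"yaw":0},
  {"hand":0.7,"dp":[0,0,-3],"yaw":0},
  {"hand":0.7,"dp":[0,0,-5],"yaw":0},
  {"hand":0.7,"dp":[0,0,-4],"yaw":0},
])

```text
time_s: 10.62
tcp_pos: [0.534, -0.2282, 0.1775]
ee_rot: [[-0.973, 0.233, 0.002], [0.233, 0.973, -0.001], [-0.002, -0.0, -1.0]]
contact_force: [0.4, -1.4, 0.4]
width: 0.0597
finger_force: 0.0
```

arm_command([
  {"hand":0.7,"dp":[0,0,-2],"yaw":0},
  {"hand":0.7,"dp":[0,0,0],"yaw":0},
  {"hand":0.7,"dp":[0,0,0],"yaw":0},
])

```text
time_s: 11.0
tcp_pos: [0.5323, -0.2274, 0.1928]
ee_rot: [[-0.973, 0.233, -0.003], [0.233, 0.973, 0.001], [0.003, 0.001, -1.0]]
contact_force: [0.3, -0.0, -0.8]
width: 0.0596
finger_force: 0.0
```

Run:
```python
from h import *
s=get_state(); c=camera("wrist"); P=wcloud(c,s); cv2.imwrite("pics/w4.png",c["pixels"])
print(s["tcp_pos"].round(4),s["contact_force"],s["width"])
q=P.reshape(-1,3); q=q[~np.isnan(q[:,0])]; q=q[(abs(q[:,0]-.53)<.12)&(abs(q[:,1]+.228)<.08)]
b=q[(q[:,2]>.030)&(q[:,2]<.040)]; print(rect(b),np.median(b[:,2]),"tilt",np.linalg.lstsq(np.c_[b[:,:2],np.ones(len(b))],b[:,2],rcond=None)[0])
d=q[(q[:,2]>.02)&(q[:,2]<.0295)]; print("deck",rect(d),np.median(d[:,2]))
```

```text
[ 0.5323 -0.2274  0.1928] [ 0.32556991 -0.0093597  -0.83807446] 0.05956377006458307
(array([ 534.6, -228.2]), array([170.8,  70.8]), -13.35) 0.03492907123659368 tilt [0.00021331 0.00111631 0.03505475]
deck (array([ 532.5, -227.7]), array([200.9, 101.3]), -13.95) 0.026755332353587957
```

View pics/w4.png

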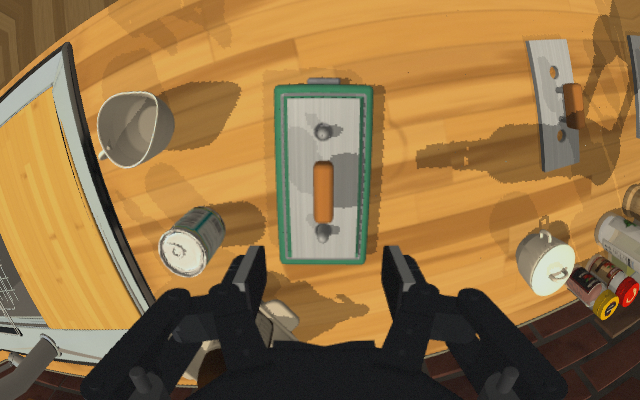

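Both pins stand through the holes at (323,131) and (323,232). The plate is level, its top is 8 mm above the deck, it is about 2 mm off centre, and nothing else was moved. I'll hand it in.

```bash
python3 -c "
from workcell import *
print(finish_job())"
```

```text
the job is handed in; nothing more can be done
None
```

I fitted plate_b (104 mm hole spacing) flat on the press deck with both pins through its holes, let go of it and handed the job in; the other two plates and the creamer, sugar bowl and tin were not touched.

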